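# Push a fallen specimen cup upright and snap its box shut

## Task

One of the three specimen cups in the open box has fallen on its side, where it keeps the lid from closing. Push it with the fingertips until it stands upright on its base in its own compartment, then push the sprung lid over and press it down until its two catches hold it fully shut, and let go. Pick nothing up, keep the other two cups standing as they are, and leave everything round the box where it is.

Things in the scene. Friction and masses are not known exactly. Their poses are not given: they have to be found in the camera images.
- specimen_box: Grey open box, fixed, 134 (x) x 270 (y) x 52 mm high, walls 5 mm. Origin: centre of its underside; x points from the front (catches, toward the robot) to the back (hinge), y to the left, z up. Two dividers, tops 40 mm above the table, part it into three compartments side by side, each 124 mm along x and 84 mm along y, centred at box y = -88, 0 and +88 mm.
- box_floor (a point): Centre of the floor of the middle compartment, 7 mm above the table. The floor of each compartment is a grippy foam liner: a cup pushed near its top tips about its lower edge and does not slide.
- fallen_cup: White open cup lying on its side in one compartment, mouth toward the front of the box (the robot), base toward the back. 42 mm high, 73 mm across the rim, 63 mm across the base, about 12 g. Origin: centre of the underside of its base; z runs from the base out through the mouth.
- fallen_rim (a point): Centre of the fallen cup's mouth, in the plane of its rim. Lying, the top of the rim is 36 mm above it, 80 mm above the table, so above the walls. Pushed there toward the back by about 30 mm, the cup goes over its balance and drops upright on its base by itself, its base centre then some 28 mm further back than before.
- cup_l: One of two like cups that stand upright in the other compartments of the box. Origin: centre of the underside; top of the rim 49 mm above the table.
- cup_r: The other of the two cups that stand upright in the box, as cup_l.
- lid (a joint): Grey lid of the box, in rad: 0 is shut, 1.57 straight up, 1.87 leaning back on its stop; it stays where it stands at the start (1.5 to 1.8). It is sprung: pushed over and down it resists with 1 to 2 N at its free edge, and let go too soon it rises again to about 0.4. Near 0.1 the catches add some 5 N until they snap; held by them the lid reads below 0.02.
- lid_hinge (a point): Middle of the lid's hinge line, which runs along box y at box x = +70.5 mm, 53 mm above the table. The lid is a plate 143.5 mm from here to its free edge, 270 mm wide, 5 mm thick; shut, it reaches toward the front with its underside level with this point.
- lid_edge (a point): Middle of the lid's free edge on its outer face (the upper face when shut), 143.5 mm from the hinge line.
- catch_l_nose (a point): Top of the left catch, a black sprung tongue 22 mm wide on the box front at box y = +44 mm, its top 67 mm above the table. Its nose snaps over the lid's free edge by about 3 mm when the lid is pressed down, together with the right one; press the middle of the lid itself, 25 mm or more behind its edge, not the noses.
- catch_r_nose (a point): Top of the right catch, as the left one, at box y = -44 mm.
- spare_cup: A like cup standing alone on the table, behind and left of the box; leave it. Origin: centre of its underside; 42 mm high.
- slide_frame: White flat slide frame, 105 x 60 x 8 mm, on the table in front of the box; leave it. Origin: centre of its underside.
- tweezers: Steel tweezers, 124 mm long, 9 mm high, on the table in front of the box; leave them. Origin: centre of the underside.
- wipes_box: Carton of wipes, 115 x 115 x 100 mm, at the back left; leave it. Origin: centre of its underside.
Mind the look-alikes: they are no part of the job. What is shaped like the cup_r but brown or purple is not meant.

How it is judged:
On the way:
1. the fallen cup stands upright on the floor of its compartment while the lid is still open (angle between fallen_cup's own z axis and vertical below 0.08 rad and z of fallen_cup in the frame of specimen_box below 0.012 m and distance of fallen_cup from where it was at the start of the episode below 0.075 m and value of joint lid above 0.5 rad), for 0.2 s.
At the end, for the whole second after the job is handed in: The lid is held shut by its catches with nothing pressing on it (below 0.03 rad); the cup that had fallen stands at rest on its compartment's floor, upright within 0.08 rad, its base under 75 mm from where it was; the other two stand upright within 30 mm of their places (value of joint lid below 0.03 rad and angle between each of fallen_cup, cup_l, cup_r's own z axis and vertical below 0.08 rad and z of fallen_cup in the frame of specimen_box below 0.012 m and distance of fallen_cup from where it was at the start of the episode below 0.075 m and linear speed of fallen_cup below 0.02 m/s and distance of each of cup_l, cup_r from where it was at the start of the episode below 0.03 m); the robot touches nothing.
It fails at once if a cup of the box is lifted or carried instead of pushed (height (world z) of fallen_cup above 0.055 m or height (world z) of any of cup_l, cup_r above 0.03 m).
It fails at once if a standing cup in the box is knocked over (angle between any of cup_l, cup_r's own z axis and vertical above 0.6 rad).
It fails at once if something round the box is disturbed (distance of any of spare_cup, slide_frame, tweezers, wipes_box from where it was at the start of the episode above 0.025 m).
It also fails if it takes over 48 s, if anything falls off the work surface, if the arm or the gripper's body presses on something with over 40 N, if the wrist force passes 120 N, or if a joint passes its speed limit or range.

## Robot

A 7-joint arm with a two-finger parallel gripper is mounted at the origin on a cart in front of the work surface, level with it; the furniture and walls round the work are solid. World frame = base frame: x ahead of the robot, y to its left, z up, the work surface at z = 0. Lengths are in m, angles in rad, forces in N, time in s.
With the tool pointing down it reaches from about 0.425 to 0.925 m from the base axis. Payload 6.8 kg.
Tool frame: the origin (TCP) lies on the front face of the gripper's body, between the roots of the fingers; the fingertips stand 73 mm ahead of it and the grasp point (between the pads) lies 54 mm ahead of it (env.nose_length is the distance from the TCP to the fingertips, in m); z points along the fingers, y is the direction in which the jaws open and shut (so a half turn about z gives the same grasp; the last joint's range is limited). The gripper opens to 85 mm and grips with 20 to 120 N. Pads are 22 mm wide; open, the fingers measure 114 mm over their backs; the gripper's body (76 mm by 85 mm) begins 54 mm behind the grasp point. The pads swing forward as they close: fully open they stand 13 mm farther back than shut.
Start: joints at [1.108, 0.477, 0.022, 1.555, -0.011, 1.109, -0.083], TCP at [0.235, -0.633, 0.304] pointing down, gripper open.
Joint ranges: [-2.96, 2.96], [-0.34, 2.1], [-1.41, 1.46], [0.24, 2.44], [-1.37, 4.51], [0.17, 1.92], [-2.96, 2.96]. Speed limits (rad/s): [2.39, 2.39, 3.14, 3.14, 3.14, 3.14, 3.14].

## Interface

Orientations are given as a unit quaternion [w, x, y, z].
In Python, from cell import env, kin, camera, calibration, job gives the robot as it stands. The module is installed in compiled form; this text tells all that it offers. Calls block until the motion is done:
- env.reach(position, orientation): joint-space move of the TCP to a pose.
- env.movel(position, velocity=0.15, rot=None, stop_force=None): straight line of the TCP; rot=None keeps the orientation; velocity is the mean speed in m/s. With stop_force (N) it stops when the force on the tool has changed by that much, and returns True; else False.
- env.goto_joints(angles): joint-space move.
- env.grip(opening, f_grip=None): finger opening in m; f_grip is the grip in N (None keeps the last); returns when the fingers have stopped.
- env.dwell(seconds).
- kin.inverse_kinematics(position, orientation): joint angles nearest the present ones, or None.
- env.get_state(): the state.
- camera(name): name is "side" or "top" or "wrist"; returns (picture, depth): 384x512x3 uint8, blue, green, red; 384x512 float32, m along the optical axis (not along the pixel's ray), 0 where there is no reading.
- calibration(name): a dict with "fx", "fy", "cx", "cy" (pixels), "rvec" (rotation vector, rad) and "tvec" (3), from world to camera coordinates, as OpenCV has them. Camera axes: x right, y down, z forward; pixel columns grow to the right and rows downward; lengths in m; the calibration is good to about 2 mm. A picture is of the moment at which its call begins: read the wrist's pose just before it. calibration takes no time and is no camera call; for the wrist camera it gives the pose at the moment of the call.
A pose or a line that the arm cannot do raises env.PlanningError and nothing moves.
- job.job_done(): hands the job in, once; it reports no verdict.
The state is a dict: "time": time; "qpos": joint angles; "joint_velocities": joint speeds; "joint_torque": joint torques, N m; "tcp_pos": TCP position; "orientation": TCP orientation; "force": force on the tool from outside, world axes, zero at the start; "torque": the same for the moment, N m; "opening": finger opening in m.
Only numpy, scipy, OpenCV 4.12 (cv2) and the standard library are available. Lean on these libraries where they do the work, as an engineer would, in place of code of your own. Each camera call takes 0.05 s, during which the arm holds its last target. There are 200 camera calls.

## Working session

There is one attempt and no reset: what is moved stays moved. The work goes in short steps, each a Python script; the robot and the scene stay as the last script left them, time stands still between calls to the robot, and variables do not carry over. Pictures are saved under pics/ and viewed, about 8 in all and at most 12, crops included, and the job is handed in when it is done.

```bash
mkdir -p pics; cat > h.py <<'E'
import numpy as np, cv2
from cell import env, kin, camera, calibration, job
def cam(n):
    c=calibration(n); R=cv2.Rodrigues(np.array(c["rvec"],float))[0]; return c,R,np.array(c["tvec"],float).ravel()
def cloud(n,d):
    c,R,t=cam(n); v,u=np.mgrid[:384,:512]
    P=np.dstack([(u-c["cx"])/c["fx"]*d,(v-c["cy"])/c["fy"]*d,d]); return (P-t)@R
def ray(n,u,v,z):
    c,R,t=cam(n); d=np.array([(u-c["cx"])/c["fx"],(v-c["cy"])/c["fy"],1])@R; o=-t@R
    return o+d*(z-o[2])/d[2]
def proj(n,P):
    c,R,t=cam(n); q=R@np.array(P,float)+t; return c["cx"]+c["fx"]*q[0]/q[2],c["cy"]+c["fy"]*q[1]/q[2]
E
python3 - <<'E'
from h import *
for n in("top","side"):
    p,d=camera(n); cv2.imwrite(f"pics/{n}0.png",p); np.save(f"{n}0.npy",d)
    c,R,t=cam(n); print(n,c["fx"],-t@R,R[2])
a=[cv2.imread(f"pics/{n}0.png") for n in("top","side")]
for n,i in zip(("top","side"),a): cv2.imwrite(f"pics/{n}0b.png",cv2.resize(i,(800,600)))
print(env.get_state(),env.nose_length)
E
```

```text
top 498.6364273738934 [ 0.30221779 -0.29172427  1.65283017] [ 0.14279856 -0.01183417 -0.98968102]
side 365.0954516482477 [0.57703574 0.57639132 0.81442534] [-0.03108704 -0.77006094 -0.63721248]
{'time': 0.1, 'qpos': array([ 1.10788281,  0.47770641,  0.0223783 ,  1.55632423, -0.01147872,
        1.10929744, -0.08304634]), 'joint_velocities': array([ 0.00016678, -0.00118459,  0.00152828, -0.00333764,  0.00036681,
        0.00077142, -0.00013788]), 'joint_torque': array([ 3.94806586e-03, -5.97757602e+01,  1.61345076e+00, -2.81954402e+01,
        1.28214341e-02,  5.01547634e-03,  6.31037921e-06]), 'tcp_pos': array([ 0.23434088, -0.6325886 ,  0.30304291]), 'orientation': array([-7.73969171e-04,  9.84299762e-01,  1.76503068e-01, -2.15598036e-04]), 'force': array([-0.17734365,  0.58319402, -0.07389876]), 'torque': array([ 0.0088982 , -0.00517455,  0.01588707]), 'opening': 0.0851780471098251} 0.0726
```

View pics/top0b.png

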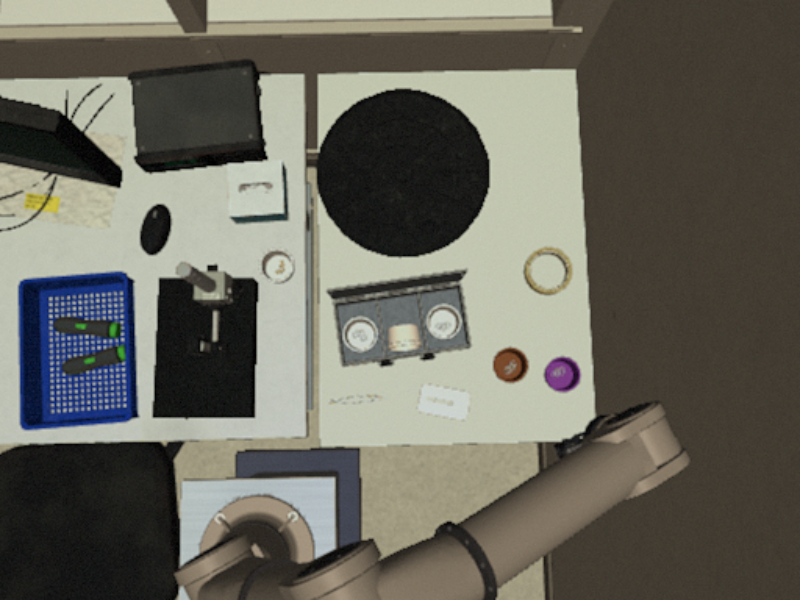

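View pics/side0b.png

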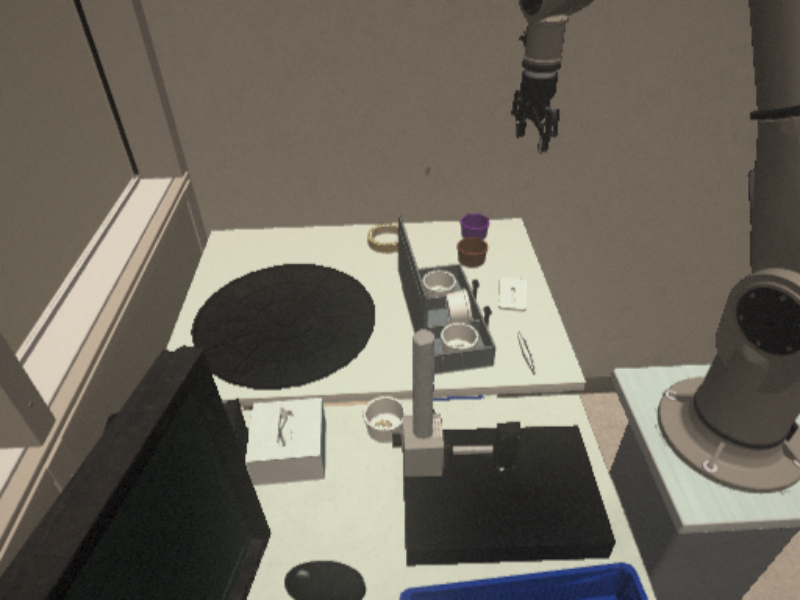

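The top view shows the fallen cup in the middle compartment, around (403,337) in the 800x600 picture. The standing cups are at (361,334) and (443,322), the catches at (387,362) and (428,355), and the lid leans back behind the box. Next I'll measure these from depth.

```bash
python3 - <<'E'
from h import *
p=cv2.imread("pics/top0.png"); d=np.load("top0.npy"); P=cloud("top",d)
roi=np.zeros((384,512),bool); roi[170:240,205:306]=1
q=P[roi]
print("z hist",np.histogram(q[:,2],bins=np.arange(-.01,.22,.01)))
m=roi&(P[...,2]>.046)&(P[...,2]<.058)
for name,lo,hi in(("walls",.046,.058),):
    pts=P[roi&(P[...,2]>lo)&(P[...,2]<hi)][:,:2].astype(np.float32); print(len(pts),cv2.minAreaRect(pts*1000))
lid=P[roi&(P[...,2]>.085)]; c=lid.mean(0); s=np.linalg.svd(lid-c,full_matrices=False); print("lid",len(lid),c,s[1],s[2],lid.min(0),lid.max(0))
hsv=cv2.cvtColor(p,cv2.COLOR_BGR2HSV)
w=(roi&(hsv[...,2]>135)&(P[...,2]>.005)).astype(np.uint8)
n,l,st,ce=cv2.connectedComponentsWithStats(w)
for i in range(1,n):
    if st[i,4]>25:
        k=l==i; top=np.percentile(P[k][:,2],95); print(st[i],ce[i],top,"median xy",P[k].mean(0), "rim ray",ray("top",*ce[i],.049))
dark=roi&(hsv[...,2]<45); dark[:225]=0
n,l,st,ce=cv2.connectedComponentsWithStats(dark.astype(np.uint8))
for i in range(1,n):
    if st[i,4]>5: print("catch",st[i],ce[i],ray("top",*ce[i],.067),P[l==i].mean(0))
cv2.imwrite("pics/crop1.png",cv2.resize(p[165:275,200:312],None,fx=5,fy=5,interpolation=cv2.INTER_CUBIC))
E
```

```text
z hist (array([1745, 2675,  572,  133,  185,  449,  384,  191,  127,   38,   29,
         39,   34,   29,   35,   28,   38,   38,   39,   48,  147,   10]), array([-0.01,  0.  ,  0.01,  0.02,  0.03,  0.04,  0.05,  0.06,  0.07,
        0.08,  0.09,  0.1 ,  0.11,  0.12,  0.13,  0.14,  0.15,  0.16,
        0.17,  0.18,  0.19,  0.2 ,  0.21]))
620 ((460.5809020996094, -306.9323425292969), (143.31459045410156, 269.8841552734375), 6.716740131378174)
lid 552 [ 0.51770632 -0.29722705  0.22783782] [7.57142414 1.7821149  0.16938463] [[ 0.1479264  -0.00499262 -0.98898577]
 [ 0.12164866 -0.99230194  0.02320482]
 [-0.98148835 -0.1237414  -0.14618031]] [ 0.30221779 -0.4315907   0.08653225] [ 0.54669913 -0.16386314  1.65283017]
[273 194  23  23 326] [283.36809816 205.82822086] 0.05160559735022548 median xy [ 0.46621798 -0.392585    0.02686868] rim ray [ 0.4638929 -0.3912583  0.049    ]
[219 202  23  24 342] [230.38304094 214.01169591] 0.05039259224082823 median xy [ 0.44380064 -0.21844474  0.020665  ] rim ray [ 0.441321   -0.21971815  0.049     ]
[249 207  21  18 312] [258.1474359  215.98397436] 0.07759519922274241 median xy [ 0.43219711 -0.30890281  0.05689431] rim ray [ 0.43290595 -0.30898657  0.049     ]
catch [270 226   8   4  20] [273.75 227.6 ] [ 0.39337679 -0.35744699  0.067     ] [ 0.38924615 -0.35459242  0.13462788]
catch [244 230   6   4  18] [246.22222222 231.61111111] [ 0.38271314 -0.26982165  0.067     ] [ 0.38324109 -0.26967681  0.05685387]
```

View pics/crop1.png

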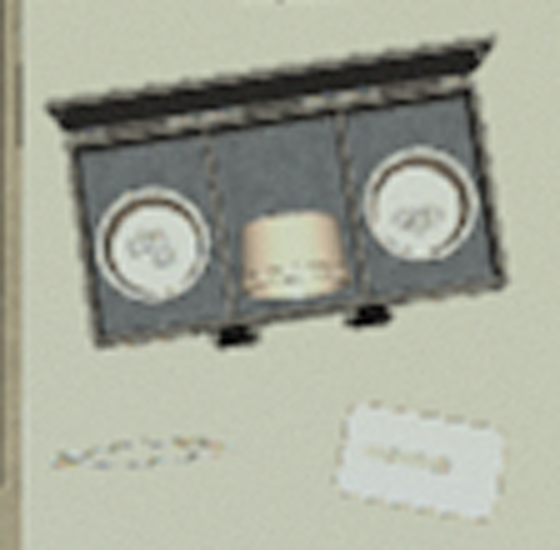

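The crop confirms this: the rim faces the catches, the tweezers and slide frame lie in front, and the box yaw is about 7°. Next I'll get the rim position in the box frame and move above the front of the box with the fingers shut.

```bash
cat >> h.py <<'E'
yaw=np.radians(6.95); C=np.array([.4602,-.3055,0])
Rb=np.array([[np.cos(yaw),-np.sin(yaw),0],[np.sin(yaw),np.cos(yaw),0],[0,0,1]])
Q=[0,np.cos(yaw/2),np.sin(yaw/2),0]
def W(x,y,z): return C+Rb@np.array([x,y,z])      # box -> world
def B(P): return (np.asarray(P)-C)@Rb
def tip(x,y,z): return W(x,y,z+env.nose_length)  # TCP for a fingertip point in box frame
E
python3 - <<'E'
from h import *
np.set_printoptions(precision=4,suppress=True)
p=cv2.imread("pics/top0.png")
for n in("top","side"):
    b=B(cloud(n,np.load(n+"0.npy")).reshape(-1,3))
    k=(abs(b[:,1])<.04)&(abs(b[:,0]+.02)<.05)&(b[:,2]>.056)&(b[:,2]<.09); q=b[k]
    print(n,len(q),"x",np.percentile(q[:,0],[2,10,50,90]),"y",np.percentile(q[:,1],[2,50,98]),"zmax",np.percentile(q[:,2],[90,98]))
    top=q[q[:,2]>np.percentile(q[:,2],75)]; print(" top strip",top.mean(0),top[:,0].min())
    k=(abs(b[:,1])<.11)&(b[:,0]>.05)&(b[:,0]<.13)&(b[:,2]>.08)&(b[:,2]<.25); L=b[k]; f=np.polyfit(L[:,2]-.053,L[:,0],1); print(" lid slope/hinge x",f,np.pi/2+np.arctan(f[0]),"top z",L[:,2].max(),"n",len(L))
    k=(abs(b[:,1])<.16)&(abs(b[:,0])<.085)&(abs(b[:,2]-.051)<.005); print(" walls",np.percentile(b[k],[1,99],axis=0)[:,:2].ravel())
print("catches",B(np.array([.3934,-.3574,.067])),B(np.array([.3827,-.2698,.067])),"cups",B([.4639,-.3913,.049]),B([.4413,-.2197,.049]))
env.grip(0.0)
env.reach(W(-.09,0,.30),Q)
env.movel(tip(-.09,0,.12))
s=env.get_state(); print(s["time"],B(s["tcp_pos"]),s["opening"])
p,d=camera("wrist"); np.save("w1.npy",d); cv2.imwrite("pics/w1.png",p)
b=B(cloud("wrist",d).reshape(-1,3)); k=(abs(b[:,1])<.04)&(abs(b[:,0]+.02)<.05)&(b[:,2]>.056)&(b[:,2]<.09); q=b[k]
if len(q): print("wrist",len(q),np.percentile(q,[2,50,98],axis=0))
E
```

```text
top 234 x [-0.046  -0.0429 -0.0263 -0.0088] y [-0.0302 -0.0014  0.0269] zmax [0.0763 0.0805]
 top strip [-0.0342 -0.0003  0.0765] -0.04499002513097304
 lid slope/hinge x [-0.0079  0.0698] 1.5629250235459855 top z 0.20186086245984353 n 443
 walls [-0.0665 -0.1355  0.071   0.1328]
side 179 x [-0.0449 -0.0427 -0.0267 -0.0094] y [-0.0145  0.0157  0.0326] zmax [0.0754 0.0787]
 top strip [-0.0349  0.0038  0.0754] -0.04590701828180589
 lid slope/hinge x [-0.0485  0.0774] 1.5223303122794765 top z 0.19928336423665116 n 510
 walls [-0.0747 -0.1323  0.049   0.1388]
catches [-0.0726 -0.0434  0.067 ] [-0.0726  0.0448  0.067 ] cups [-0.0067 -0.0856  0.049 ] [-0.0084  0.0875  0.049 ]
3.0333 [-0.0897 -0.0006  0.1932] 0.0001573415333337832
wrist 5295 [[-0.0443 -0.0304  0.0575]
 [-0.0246 -0.0017  0.0709]
 [-0.0038  0.028   0.0791]]
```

View pics/w1.png

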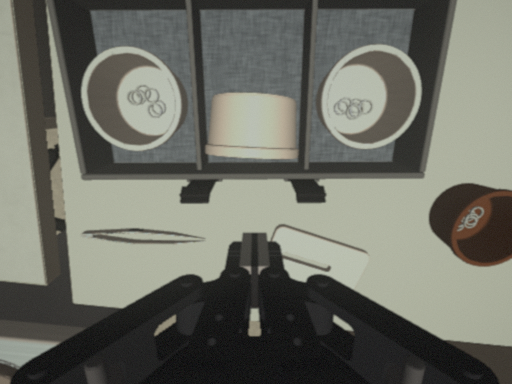

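The wrist view shows the fallen cup in the middle, with its rim edge at row ~153, columns 206–298. It agrees with top and side: rim at box x ≈ -45 mm, y ≈ -1 mm, top at 80 mm. The catches at (-73, ±44) mm fit the given sizes. Now the push.

```bash
python3 - <<'E'
from h import *
np.set_printoptions(precision=4,suppress=True)
env.movel(tip(-.075,-.001,.09)); env.movel(tip(-.075,-.001,.069),velocity=.08)
for x in(-.045,-.030,-.022):
    r=env.movel(tip(x,-.001,.069),velocity=.03,stop_force=8)
    s=env.get_state(); print(r,s["time"],B(s["tcp_pos"]),s["force"])
env.dwell(.5)
p,d=camera("side"); cv2.imwrite("pics/s2.png",cv2.resize(p[120:250,230:330],None,fx=5,fy=5))
b=B(cloud("side",d).reshape(-1,3)); hsv=cv2.cvtColor(p,cv2.COLOR_BGR2HSV).reshape(-1,3)
k=(abs(b[:,1])<.04)&(abs(b[:,0])<.062)&(b[:,2]<.1)&(b[:,2]>.01)&(hsv[:,2]>120); print(k.sum(),np.percentile(b[k],[2,50,98],axis=0))
E
```

```text
False 5.025 [-0.0453 -0.001   0.1415] [ 0.0978 -0.5371  0.154 ]
False 5.675 [-0.0301 -0.0009  0.1415] [-0.5759  0.2144 -0.2134]
False 6.0917 [-0.0218 -0.0009  0.1416] [-0.4148 -0.1499  1.3003]
229 [[-0.0165 -0.0332  0.0109]
 [ 0.0089 -0.0179  0.0366]
 [ 0.0373  0.0369  0.0511]]
```

View pics/s2.png

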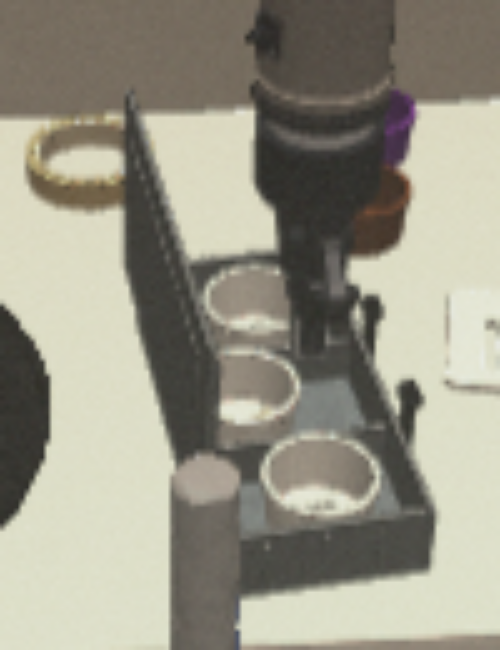

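The side view shows all three cups standing. The formerly fallen one is in the middle compartment: rim top ≈ 51 mm, spanning box x ≈ -16 to +57 mm, clear of the back wall. The lid is still open. Next I'll go over the lid and push it down along an arc.

```bash
python3 - <<'E'
from h import *
np.set_printoptions(precision=4,suppress=True)
env.movel(tip(-.03,0,.24)); env.movel(tip(.13,0,.24),velocity=.2); env.movel(tip(.13,0,.165),velocity=.12)
print(env.get_state()["time"])
def pt(th,r=.108):
    return .0705-r*np.cos(th)+.005*np.sin(th)+.011, .053+r*np.sin(th)+.005*np.cos(th)
for th in np.linspace(1.55,.15,15):
    x,z=pt(th); r=env.movel(tip(x,0,z),velocity=.10,stop_force=15)
    s=env.get_state(); print(round(th,2),r,round(s["time"],2),B(s["tcp_pos"]),s["force"])
    if r: break
p,d=camera("side"); cv2.imwrite("pics/s3.png",cv2.resize(p[120:250,230:330],None,fx=5,fy=5))
E
```

```text
9.6583
1.55 False 10.27 [ 0.0848 -0.      0.2343] [ 0.1146 -0.0454  0.391 ]
1.45 False 10.53 [ 0.0736 -0.      0.2335] [ 0.1046 -0.7089  0.1859]
1.35 False 10.78 [ 0.0626 -0.0001  0.232 ] [0.1209 0.6238 0.2641]
1.25 False 11.04 [ 0.0519 -0.0001  0.2295] [ 0.8656  0.2253 -0.1739]
1.15 False 11.3 [ 0.0416 -0.0001  0.2261] [0.2475 0.2925 0.0918]
1.05 False 11.56 [ 0.0318 -0.0001  0.2216] [-0.552  -0.0574 -0.2552]
0.95 False 11.82 [ 0.0224 -0.      0.2162] [ 0.3367 -0.1224  1.7464]
0.85 False 12.07 [0.0135 0.     0.2097] [ 0.1059 -0.3584 -0.8602]
0.75 False 12.33 [0.0053 0.0001 0.2025] [-0.5689  0.0216 -0.144 ]
0.65 False 12.59 [-0.0019  0.0001  0.1947] [-0.4803 -0.5546  0.2488]
0.55 False 12.85 [-0.0083  0.0001  0.1861] [-1.1686  0.3433  0.2712]
0.45 False 13.11 [-0.0139  0.0001  0.1769] [ 0.0259 -0.9288 -0.4614]
0.35 False 13.37 [-0.0185  0.0001  0.1671] [-0.4304 -0.1692  0.3473]
0.25 False 13.62 [-0.0222  0.0002  0.157 ] [ 0.4709 -1.0057 -0.3733]
0.15 False 13.88 [-0.0248  0.0002  0.1465] [-0.0729 -0.4896  0.8523]
```

View pics/s3.png

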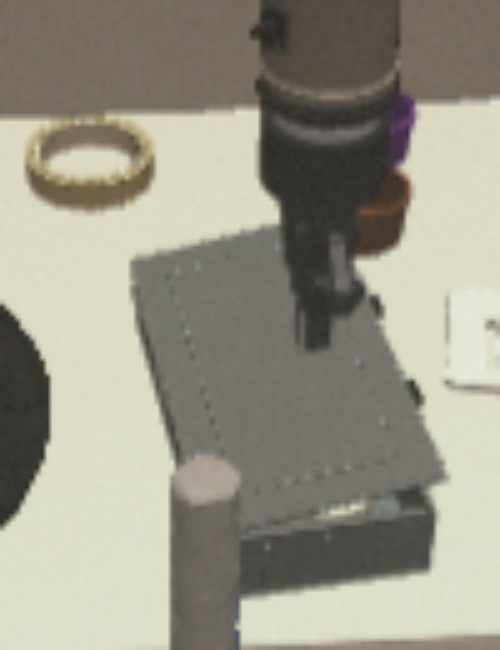

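The lid is pushed over to about 0.15 rad, with the fingertip on its middle about 35 mm behind the edge. Pressing down now.

```bash
python3 - <<'E'
from h import *
np.set_printoptions(precision=4,suppress=True)
x=-.027
r=env.movel(tip(x,0,.046),velocity=.04,stop_force=25)
s=env.get_state(); print(r,s["time"],B(s["tcp_pos"])[2]-env.nose_length,s["force"])
env.dwell(.3); print(env.get_state()["force"])
env.movel(tip(x,0,.09),velocity=.06); env.movel(tip(x,0,.20)); env.movel(tip(-.06,-.0,.25))
env.dwell(.5); s=env.get_state(); print(s["time"],s["force"])
for n in("side","wrist"):
    p,d=camera(n); b=B(cloud(n,d).reshape(-1,3)); k=(abs(b[:,1])<.13)&(b[:,0]>-.06)&(b[:,0]<.06)&(b[:,2]<.12)&(b[:,2]>.03)
    f=np.polyfit(b[k,0],b[k,2],1); print(n,k.sum(),"slope",f)
    cv2.imwrite(f"pics/{n}4.png",cv2.resize(p[120:250,230:330],None,fx=5,fy=5) if n=="side" else p)
E
```

```text
True 14.475 0.05499027246811275 [-3.1527  1.8787 13.4544]
[-3.3018  1.2613 12.2521]
17.45 [ 0.4529 -0.9311 -0.319 ]
side 1936 slope [-0.0062  0.0588]
wrist 23584 slope [-0.007   0.0592]
```

View pics/side4.png

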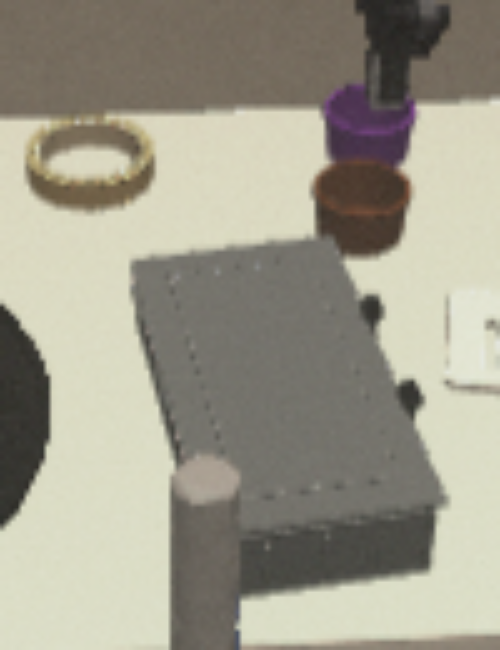

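View pics/wrist4.png

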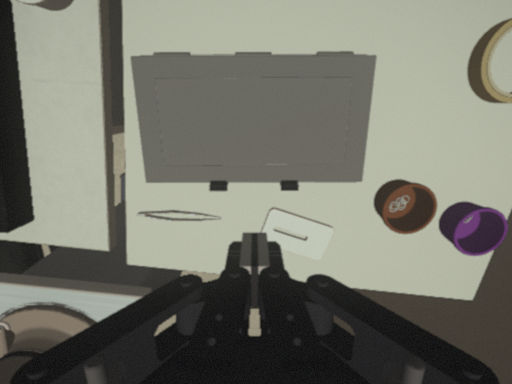

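The lid lies flat (slope ≈ 0.006 rad, top at 59 mm) with the arm withdrawn. The catch noses overlap its edge at about (218,185) and (289,185) in the wrist view. Tweezers and slide frame look untouched.

```bash
python3 -c "
from h import *
job.job_done()"
```

```text
the job is handed in; nothing more can be done
```

The fallen cup is standing in its own compartment, the lid is shut and held by its catches, and I handed the job in with the arm withdrawn. The robot's clock read about 17.5 s at the last check.

**Cup:** I pushed the top of its rim about 34 mm toward the back with the fingers shut, and it dropped upright by itself. The side view before I closed the lid showed all three cups standing, with this one's rim top at about 51 mm (expected 49).

**Lid:** I pushed it over along an arc, then pressed it down near its middle, about 35 mm behind the free edge, until it stopped against about 13–25 N. After release, two cameras measured a slope of 0.006–0.007 rad and a top height of 59 mm, and it did not spring back.

**Surroundings:** The tweezers and slide frame look unmoved in the last wrist view. I did not measure the positions of the spare cup and wipes box again, but the arm stayed clear of both.

**Not checked:** The cups cannot be seen once the lid is shut, so that they are still upright rests on the view before closing and on the lid lying flat.

**Disagreement:** My first estimates of the open lid's angle differed, from 1.52 to 1.72 rad. I chose the approach path so that either would have been safe.

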